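# Open the sealed gauge case by its pop-out T-handle

## Robot

A 7-joint arm with a two-finger parallel gripper is mounted at the origin on a cart in front of the work surface, level with it; the furniture and walls round the work are solid. World frame = base frame: x ahead of the robot, y to its left, z up, the work surface at z = 0. Lengths are in m, angles in rad, forces in N, time in s.
With the tool pointing down it reaches from about 0.4 to 0.85 m from the base axis. Payload 4.5 kg.
Tool frame: the origin (TCP) lies at the very end of the fingers, on their centre line; the grasp point (between the pads) lies behind it (r.grip_depth is the z of the grasp point in the tool frame, in m); z points along the fingers, y is the direction in which the jaws open and shut (so a half turn about z gives the same grasp; the last joint's range is limited). The gripper opens to 88 mm and grips with 3 to 60 N. Pads are 18 mm wide; open, the fingers measure 123 mm over their backs; the gripper's body (75 mm by 187 mm) begins 45 mm behind the grasp point.
Start: joints at [-1.218, 0.689, -0.195, 1.565, 0.157, 0.902, -0.215], TCP at [0.196, 0.594, 0.239] pointing down, gripper open.
Joint ranges: [-3.01, 3.01], [-0.46, 2.08], [-1.47, 1.51], [0.13, 2.56], [-1, 4.14], [0.04, 2.09], [-2.66, 2.66]. Speed limits (rad/s): [2.57, 2.57, 3.14, 3.14, 3.14, 3.14, 3.14].

## Interface

Orientations are given as a unit quaternion [x, y, z, w].
In Python, from plant import sensors, cams, r gives the robot as it stands. The module is installed in compiled form; this text tells all that it offers.
- The arm moves only by the tool drive_tool, never from a script. Its argument "series" is a list that holds one entry, the list of rows, each a list of 5 numbers: the shift along the world's x, y, z in mm, then the turn about the world's z in rad, then the finger opening in mm, from 0 to 88.1. A call has 1 to 10 rows; each row shifts and turns the commanded pose from where the row before left it; what a row does not reach is not made up. A row lasts 1/10 s, in which the tool goes at most 50 mm and 8.59 degrees, less where a joint would pass 70% of its speed; a pose out of reach is approached as far as the arm can. A call with a gripper value outside its range is refused whole. The fingers move at their own pace and stop on an object; "force" is the grip in N (left out, the last holds). Time passes only in rows, so rows that do not move let the fingers close. It gives the time, the measured TCP pose, the force and the opening at its end, in the units of the state.
- sensors.get_state(): the state, without advancing time (a new reading comes with each control period).
- cams.snapshot(name): name is "scene" or "top" or "wrist"; returns the picture (384x512x3 uint8, blue, green, red); there is no depth.
- cams.camera_model(name): a dict with "fx", "fy", "cx", "cy" (pixels), "distortion" ([k1, k2, p1, p2, k3] as OpenCV has them; the pictures are not rectified), "camera_from_world" (4x4, takes a point from world to camera coordinates). Camera axes: x right, y down, z forward; pixel columns grow to the right and rows downward; lengths in m; the calibration is good to about 2 mm. A picture is of the moment at which its call begins: read the wrist's pose just before it. camera_model takes no time and is no camera call; for the wrist camera it gives the pose at the moment of the call.
- r.finish_job(): hands the job in, once; it reports no verdict.
Trained networks look in the newest picture that a camera, given by its name, has taken for a name from the list of things; names that differ only in an ending like _2 or _b are one class to them, and where a whole thing is asked for, a point or a joint stands for the part that bears it (a point fixed in the world has none). Each returns a list of dicts, best first, with "confidence" (0 to 1); they miss things now and then, are a little off and sometimes report something else, mostly with a low value. They report only what shows in the picture. A call takes as long as a camera call.
- cams.trace(camera, name): "mask" (384x512 bool, what is visible of it) and "at" ([column, row] in pixels, amid what is visible of it).
- cams.mark_of(camera, name): "at" ([column, row] in pixels: a listed point, or the origin of a listed thing).
The state is a dict: "clock": time; "q": joint angles; "qd": joint speeds; "joint_torque": joint torques, N m; "tool_pos": TCP position; "eef_rot": TCP orientation; "contact_force": force on the tool from outside, world axes, zero at the start; "moment": the same for the moment, N m; "opening": opening from 0.0 (shut) to 1.0 (fully open).
Only numpy, scipy, OpenCV 4.12 (cv2) and the standard library are available. Lean on these libraries where they do the work, as an engineer would, in place of code of your own. Each camera call takes 0.05 s, during which the arm holds its last target.

## Task

The plug gauges are needed: open the gauge case. Push the release button gently so that the T-handle springs out, then turn the handle counter-clockwise (seen from above) as far as it goes; the lid's seal holds the bolt in its notch, so lean down on the handle while you turn, just enough for the bolt to come free - never force it round, and do not press the lid hard onto its steel stops, since metal rubbing sheds particles. Lift the lid by the handle until it stands open by itself, at least 35 degrees, and let go. Leave the things round the case where they are.

Things in the scene. Friction and masses are not known exactly. Their poses are not given: they have to be found in the camera images.
- gauge_case: Grey sheet-metal gauge case fixed to the bench, 190 (x) x 220 (y) x 100 mm. Origin: centre of its underside; z up, x from its front to the hinge side at the back. On the lid a steel escutcheon (136 x 55 mm, top 100 mm above the bench) holds, in line along x, the T-handle (shaft axis x = -45 mm, y = 0) and the release button (x = +19 mm, y = 0).
- button_top (a point): Top centre of the round steel release button, 18 mm in diameter, 9 mm above the escutcheon. It goes down 7 mm against a spring (2.5 N at first, about 6 to 8 N at 4 to 5 mm, where it frees the handle), then a hard bottom; it stays down while the handle is out. The end of the stowed bar is 26 mm from the button's centre; the bar springs up 36 mm beside the finger.
- handle_bar (a point): Centre of the T-handle's round bar, 14 mm thick, 76 mm long, on a 12 mm shaft under its middle. x along the bar, z up the shaft. Stowed it lies along the case's x, flush in a 22 mm wide channel (centre 93 mm above the bench), and cannot be gripped; sprung out, its centre is 36 mm higher, 29 mm above the escutcheon.
- lid_hinge (a point): Middle of the lid's hinge line, at the back of the case 92 mm above the bench; the hinge line runs along the case's y. The handle axis is 143 mm in front of it (toward -x of the case).
- handle_pop (a joint): How far the T-handle stands out: 0 stowed, 0.036 m fully sprung out (5 N spring). At the stowed angle it can be pushed back in; once turned by more than about 0.15 rad it cannot: a push down on it sinks it 1 to 9 mm (slack that differs from start to start and is not measured), then reaches the lid.
- t_handle (a joint): Angle of the T-handle, 0 stowed, growing counter-clockwise seen from above, hard stop at 1.5 rad; turns only when sprung out. Free to about 0.3 rad, where the bolt meets the side of its notch and blocks. With the lid leaned down (3.3 mm beyond the slack, 16 to 20 N on the bar) the bolt passes under the keeper's lip; past about 0.75 rad no push is needed, from 1.1 rad it is clear. It stays where left.
- lid (a joint): Opening angle of the lid about its hinge line, 0 latched, positive open (front edge up), to 1.3 rad. Leaned down it goes negative: about -0.023 rad frees the bolt, at about -0.027 rad the lid lands on steel stops, and from there the force on them rises fast (17 N on the bar just reaches them, 30 N presses too hard). A stiff hinge holds the lid at any angle; lifting at the handle takes 5 to 10 N.
- latch_bolt: The bolt, a flat steel finger 38 mm long, 10 mm wide, under the lid on the handle's shaft (origin on the shaft axis, 55 mm above the bench), hidden inside the closed case; it points to the front and turns with the handle but does not rise with it. At rest it pushes up on the keeper with about 5 N.
- keeper: Steel lip inside the front wall of the case, with a 4 mm deep notch in its underside in which the bolt rests; hidden while the lid is shut. Origin as the case. The side force of a blocked bolt on it is the handle's torque divided by 35 mm: 1 N m is already near 30 N, which is too much.
- rim_stop: Two small steel pads on the front corners of the case's rim on which the lid lands when leaned down by 4.8 mm at its front edge (3.8 mm at the handle); hidden while the lid is shut. Origin as the case.
- threadlock: Bystander: small dark red bottle with a blue tip, 29 mm wide, 96 mm high, standing beside the case. Origin: centre of its foot.
- jar: Bystander: white screw-lid jar, 44 mm wide, 61 mm high, beside the case. Origin: centre of its foot.
- eyeglass: Bystander: black loupe, 37 mm wide and 38 mm high, beside the case. Origin: centre of its foot.
- driver: Bystander: screwdriver with a thick red handle, 190 mm long, lying beside the case. Origin: under its middle, on the bench; it lies along its y.
- button: The release button itself (see button_top); origin at the centre of its top.

How it is judged:
On the way, in this order (a step that is already met when the one before it is completed fails the run):
1. the handle has sprung out (value of joint handle_pop above 0.03 m and value of joint t_handle below 0.2 rad), for 0.1 s.
2. the handle is turned fully, the bolt clear of the keeper (value of joint t_handle above 1.3 rad), for 0.2 s.
At the end, for the whole second after the job is handed in: The lid stands open by itself at 0.6 rad (35 degrees) or more, at rest (below 0.05 rad/s), with the T-handle still turned by more than 1.2 rad (value of joint lid above 0.6 rad and value of joint t_handle above 1.2 rad and velocity of joint lid between -0.05 and 0.05 rad/s); the robot touches nothing.
It fails at once if the button is pressed harder than 25 N (contact force between anything else and button above 25 N).
It fails at once if the bolt is forced against the keeper (more than 40 N) (contact force between latch_bolt and keeper above 40 N).
It fails at once if the lid is driven down on its steel stops (more than 10 N) (contact force between lid and rim_stop above 10 N).
It fails at once if a thing beside the case is moved by more than 30 mm (distance of any of threadlock, jar, eyeglass, driver from where it was at the start of the episode above 0.03 m).
It also fails if it takes over 66 s, if anything falls off the work surface, if the arm or the gripper's body presses on something with over 40 N, if the wrist force passes 120 N, or if a joint passes its speed limit or range.

## Working session

There is one attempt and no reset: what is moved stays moved. The work goes in short steps, Python scripts to look and compute and a tool call to move; the robot and the scene stay as the last step left them, time stands still between calls to the robot, and variables do not carry over. Pictures are saved under pics/ and viewed, and the job is handed in when it is done.

Besides the shell and the picture viewer there is one more tool, called after ">>>" by a JSON object that holds its "name" and its "arguments", one argument or row to a line. drive_tool: Moves the arm, as the interface text tells. Its arguments: {"type":"object","properties":{"series":{"type":"array","items":{"type":"array","items":{"type":"array","items":{"type":"number"}}}},"force":{"type":"number"}},"required":["series"]}

```bash
mkdir -p pics
cat > h.py <<'E'
import numpy as np, cv2
from plant import sensors, cams, r
def cam(n):
    m=cams.camera_model(n);K=np.array([[m['fx'],0,m['cx']],[0,m['fy'],m['cy']],[0,0,1.]]);return K,np.array(m['distortion'],float),np.array(m['camera_from_world'])
def onz(n,px,z,c=None):
    K,D,T=c or cam(n);u=cv2.undistortPoints(np.array([[px]],float),K,D)[0,0]
    R,t=T[:3,:3],T[:3,3];o=-R.T@t;d=R.T@np.array([u[0],u[1],1]);return o+d*(z-o[2])/d[2]
def proj(n,p,c=None):
    K,D,T=c or cam(n);return cv2.projectPoints(np.array(p,float).reshape(-1,3),cv2.Rodrigues(T[:3,:3])[0],T[:3,3],K,D)[0][:,0]
E
python3 - <<'E'
from h import *
s=sensors.get_state();print(s, r.grip_depth)
for n in("scene","top"):
    im=cams.snapshot(n);cv2.imwrite(f"pics/{n}0.png",im)
    for k,z in(("button_top",.109),("handle_bar",.093),("lid_hinge",.092),("gauge_case",0),("threadlock",0),("jar",0),("eyeglass",0),("driver",0)):
        for d in cams.mark_of(n,k)[:2]:print(n,k,np.round(d['at'],1),round(d['confidence'],2),onz(n,d['at'],z).round(4))
E
```

```text
{'clock': 0.0, 'q': array([-1.21820498,  0.68998933, -0.19456563,  1.56633005,  0.15729466,
        0.90246468, -0.21507257]), 'qd': array([-0.0019678 , -0.00084168, -0.00195748, -0.00085041,  0.00129511,
        0.00139126, -0.00030502]), 'joint_torque': array([-3.92849843e-04, -5.27565122e+01, -1.26686085e+00, -1.53422642e+01,
       -5.26084215e-02,  6.68846100e-03,  1.79004164e-04]), 'tool_pos': array([0.19570978, 0.59291723, 0.23791171]), 'eef_rot': array([ 1.58649102e-01,  9.87334621e-01, -8.93364846e-04, -9.90785931e-05]), 'contact_force': array([-0.2762309 , -0.0056081 ,  0.30024088]), 'moment': array([-0.00314643, -0.00415857, -0.0529312 ]), 'opening': 1.0030982689828798} -0.0187
scene button_top [229.8 194. ] 0.62 [ 0.5454 -0.0153  0.109 ]
scene handle_bar [213.3 188.3] 0.62 [ 0.4946 -0.0343  0.093 ]
scene lid_hinge [253.8 221.7] 0.84 [0.6276 0.002  0.092 ]
scene gauge_case [227.8 225.9] 0.62 [ 0.5324 -0.019   0.    ]
scene jar [157.1 247.1] 0.66 [ 0.5244 -0.1878  0.    ]
scene eyeglass [177.2 267.7] 0.74 [ 0.5991 -0.1649  0.    ]
scene driver [301.3 212.1] 0.62 [0.5676 0.1611 0.    ]
top button_top [285.4 186.7] 0.43 [ 0.5455 -0.0155  0.109 ]
top handle_bar [289.9 219.6] 0.73 [ 0.4795 -0.0241  0.093 ]
top lid_hinge [276.  150.8] 0.78 [0.627  0.0007 0.092 ]
top gauge_case [286.7 206. ] 0.7 [ 0.5223 -0.0265  0.    ]
top gauge_case [285.2 189.4] 0.65 [ 0.5611 -0.0242  0.    ]
top threadlock [226.9 263.3] 0.75 [0.3947 0.1112 0.    ]
top jar [357.2 204.8] 0.98 [ 0.5226 -0.189   0.    ]
top eyeglass [343.9 172.9] 0.66 [ 0.5984 -0.1624  0.    ]
top eyeglass [275.6 154.9] 0.56 [ 0.644  -0.0041  0.    ]
top driver [201.3 194.2] 0.8 [0.5527 0.1694 0.    ]
```

View pics/top0.png

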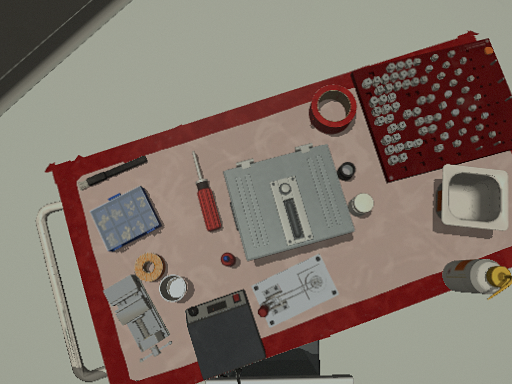

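View pics/scene0.png

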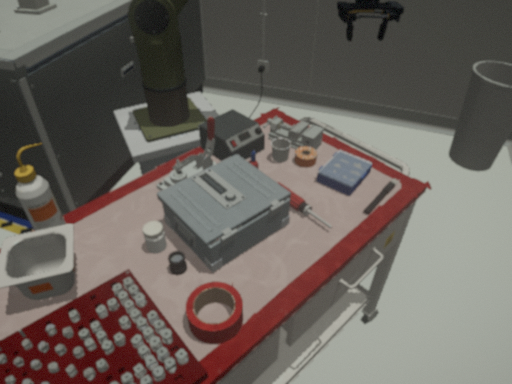

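The top view shows the button at about (285,187), the stowed bar at (291,219), and the case yawed by about 0.15–0.2 rad. I'll move above the case with the fingers closed and refine with the wrist camera.

>>> {"name": "drive_tool", "arguments": {
  "series": [
    [[22, -44, 0, 0.05, 60], [22, -44, 0, 0.05, 0], [22, -44, 0, 0.05, 0], [22, -44, 0, 0.05, 0], [22, -44, 0, 0.05, 0], [22, -44, 0, 0.05, 0], [22, -44, 0, 0.05, 0], [22, -44, 0, 0.05, 0], [22, -44, 0, 0.05, 0], [22, -44, 0, 0.05, 0]]
  ]
}}

```text
clock: 1.9
tool_pos: [0.4167, 0.1518, 0.239]
eef_rot: [-0.092, 0.996, 0.0, 0.0]
contact_force: [0.7, 1.2, -0.6]
opening: 0.115
```

>>> {"name": "drive_tool", "arguments": {
  "series": [
    [[22, -44, 0, 0, 0], [22, -44, 0, 0, 0], [22, -44, 0, 0, 0], [10, -30, 0, 0, 0], [0, 0, 0, 0, 0], [0, 0, 0, 0, 0]]
  ]
}}

```text
clock: 2.5
tool_pos: [0.4919, -0.0087, 0.2387]
eef_rot: [-0.09, 0.996, 0.0, 0.0]
contact_force: [-0.3, -0.5, 0.2]
opening: 0.005
```

```bash
cat > look.py <<'E'
from h import *
import sys
tag=sys.argv[1]
s=sensors.get_state();print({k:np.round(s[k],4) for k in('clock','q','tool_pos','eef_rot','contact_force','moment','opening')})
for n in sys.argv[2].split(','):
    c=cam(n);im=cams.snapshot(n);cv2.imwrite(f"pics/{n}{tag}.png",im)
    hz=float(sys.argv[3])
    for k,z in(("button_top",.109),("handle_bar",hz),("lid_hinge",.092)):
        for d in cams.mark_of(n,k)[:2]:print(n,k,np.round(d['at'],1),round(d['confidence'],2),onz(n,d['at'],z,c).round(4))
E
python3 look.py 1 wrist,top .093
```

```text
{'clock': np.float64(2.5), 'q': array([ 0.1986,  0.5401, -0.4245,  1.9505,  0.3269,  0.7178,  1.329 ]), 'tool_pos': array([ 0.4919, -0.0087,  0.2387]), 'eef_rot': array([-8.96e-02,  9.96e-01,  3.00e-04,  0.00e+00]), 'contact_force': array([-0.3422, -0.5443,  0.1627]), 'moment': array([0.064 , 0.0337, 0.0281]), 'opening': np.float64(0.0054)}
wrist button_top [241.2 181.6] 0.61 [ 0.4958 -0.0219  0.109 ]
wrist button_top [240.1 224.5] 0.44 [ 0.5422 -0.0154  0.109 ]
top button_top [229.  259.4] 0.4 [0.4001 0.1007 0.109 ]
top handle_bar [289.5 222.7] 0.66 [ 0.4732 -0.0231  0.093 ]
top lid_hinge [275.  153.9] 0.57 [0.6202 0.003  0.092 ]
```

View pics/wrist1.png

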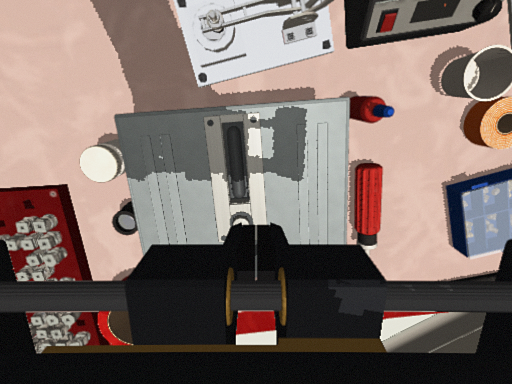

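>>> {"name": "drive_tool", "arguments": {
  "series": [
    [[40, -10, 0, -0.04, 0], [40, -5, 0, 0, 0], [0, 0, 0, 0, 0], [0, 0, 0, 0, 0]]
  ]
}}

```text
clock: 3.3
tool_pos: [0.5718, -0.0231, 0.2383]
eef_rot: [-0.071, 0.998, 0.0, -0.0]
contact_force: [0.5, 0.6, -0.4]
opening: 0.006
```

```bash
python3 look.py 2 wrist .093
python3 - <<'E'
import cv2
im=cv2.imread('pics/wrist2.png');c=im[0:260,130:390];cv2.imwrite('pics/w2z.png',cv2.resize(c,None,fx=2.3,fy=2.3,interpolation=cv2.INTER_CUBIC))
E
```

```text
{'clock': np.float64(3.3), 'q': array([ 0.2   ,  0.6393, -0.4061,  1.7215,  0.3191,  0.8475,  1.3643]), 'tool_pos': array([ 0.5718, -0.0231,  0.2383]), 'eef_rot': array([-7.060e-02,  9.975e-01,  3.000e-04, -4.000e-04]), 'contact_force': array([ 0.4909,  0.6333, -0.3989]), 'moment': array([ 0.0733,  0.0328, -0.0085]), 'opening': np.float64(0.0056)}
wrist button_top [266.4 150. ] 0.73 [ 0.5398 -0.0163  0.109 ]
wrist handle_bar [259.2  82.7] 0.66 [ 0.4791 -0.032   0.093 ]
wrist lid_hinge [273.2 224.3] 0.68 [0.6237 0.0049 0.092 ]
wrist lid_hinge [133.7 103.1] 0.2 [ 0.5152 -0.1513  0.092 ]
```

View pics/w2z.png

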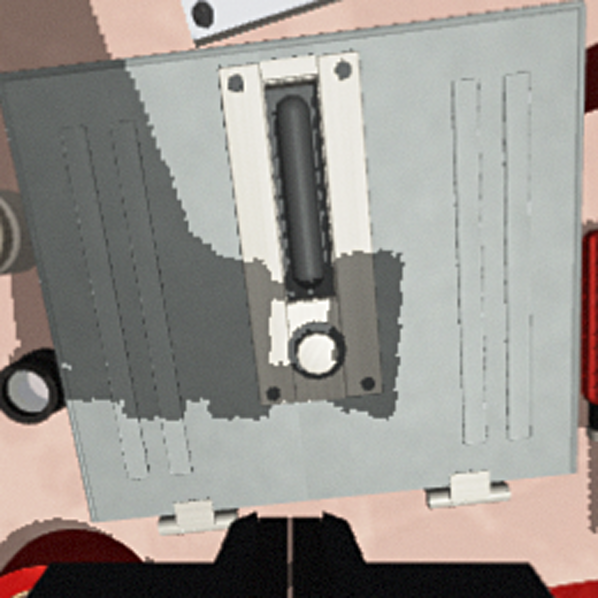

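Run:
```python
from h import *
c=cam("wrist")
f=lambda u,v,z:onz("wrist",[130+u/2.3,u*0+v/2.3],z,c).round(4)
b=f(317,351,.109);print("btn",b)
a,e=f(292,97,.1),f(309,280,.1);print("bar",a,e,np.linalg.norm(e-a),np.arctan2(*(e-a)[1::-1]))
E=[f(*p,.1) for p in((220,68),(357,53),(262,403),(381,392))];print(E)
d=(E[2]+E[3]-E[0]-E[1])/2;print(np.linalg.norm(d),np.arctan2(d[1],d[0]),np.linalg.norm(E[0]-E[1]))
h1,h2=f(197,516,.092),f(468,487,.092);print("hinge",h1,h2,(h1+h2)/2,np.arctan2(-(h2-h1)[0],(h2-h1)[1]))
print(-2*np.arctan2(-.0706,.9975))
```

```text
btn [ 0.5411 -0.0146  0.109 ]
bar [ 0.4447 -0.0392  0.1   ] [ 0.513  -0.0221  0.1   ] 0.0704080961253747 0.24532313434989073
[array([ 0.4386, -0.0684,  0.1   ]), array([ 0.4261, -0.0166,  0.1   ]), array([ 0.5693, -0.0349,  0.1   ]), array([0.5567, 0.0171, 0.1   ])]
0.13490138064526988 0.25172074004222994 0.05328686517332391
hinge [ 0.6319 -0.0588  0.092 ] [0.5985 0.0681 0.092 ] [0.6152  0.00465 0.092  ] 0.25736250322598553
0.1413182270819218
```

>>> {"name": "drive_tool", "arguments": {
  "series": [
    [[-31, 9, -20, 0.11, 0], [0, 0, -40, 0, 0], [0, 0, -40, 0, 0], [0, 0, -10, 0, 0], [0, 0, 0, 0, 0], [0, 0, 0, 0, 0]]
  ]
}}

```text
clock: 4.1
tool_pos: [0.5418, -0.0142, 0.1301]
eef_rot: [-0.125, 0.992, 0.0, 0.001]
contact_force: [1.2, 0.6, -0.6]
opening: 0.005
```

```bash
python3 look.py 3 wrist .093;  python3 - <<'E'
from h import *
print(proj("wrist",[[.5405,-.0145,.109]]))
E
```

```text
{'clock': np.float64(4.1), 'q': array([ 0.146 ,  0.7574, -0.3419,  1.9106,  0.4577,  0.5482,  1.3175]), 'tool_pos': array([ 0.5418, -0.0142,  0.1301]), 'eef_rot': array([-0.1253,  0.9921,  0.    ,  0.001 ]), 'contact_force': array([ 1.2373,  0.6255, -0.629 ]), 'moment': array([ 0.0232, -0.0044,  0.0054]), 'opening': np.float64(0.0055)}
wrist button_top [250.8 225.3] 0.84 [ 0.5426 -0.0162  0.109 ]
wrist handle_bar [250.6 122. ] 0.76 [ 0.4811 -0.0321  0.093 ]
[[254.6698967  222.82270659]]
```

View pics/wrist3.png

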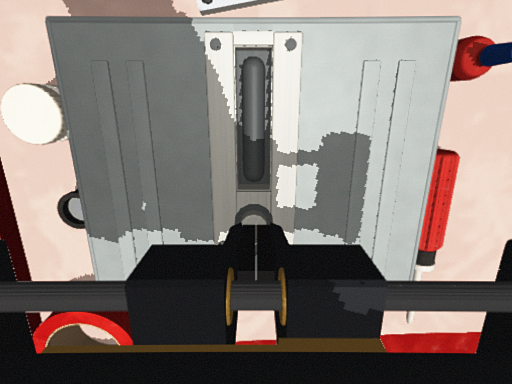

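The tool is aligned with the case, and the button (top edge at about (254,205)) is directly below the fingertip. Approaching gently.

>>> {"name": "drive_tool", "arguments": {
  "series": [
    [[0, 0, -10, 0, 0], [0, 0, -7, 0, 0], [0, 0, -3, 0, 0], [0, 0, -1, 0, 0], [0, 0, -1, 0, 0], [0, 0, 0, 0, 0]]
  ]
}}

```text
clock: 4.9
tool_pos: [0.5405, -0.0146, 0.1067]
eef_rot: [-0.125, 0.992, -0.0, -0.0]
contact_force: [-2.1, -0.9, 4.3]
opening: 0.007
```

>>> {"name": "drive_tool", "arguments": {
  "series": [
    [[0, 0, -1, 0, 0], [0, 0, -1, 0, 0], [0, 0, 0, 0, 0], [0, 0, 0, 0, 0]]
  ]
}}

```text
clock: 5.3
tool_pos: [0.5405, -0.0146, 0.1047]
eef_rot: [-0.125, 0.992, -0.0, -0.0]
contact_force: [-1.0, -0.4, 4.9]
opening: 0.005
```

>>> {"name": "drive_tool", "arguments": {
  "series": [
    [[0, 0, -0.7, 0, 0], [0, 0, 0, 0, 0], [0, 0, 0, 0, 0]]
  ]
}}

```text
clock: 5.6
tool_pos: [0.5405, -0.0146, 0.1041]
eef_rot: [-0.125, 0.992, -0.0, -0.0]
contact_force: [-1.7, -1.2, 5.5]
opening: -0.001
```

```bash
python3 look.py 4 wrist .129
```

```text
{'clock': np.float64(5.6), 'q': array([ 0.1271,  0.7981, -0.311 ,  1.9265,  0.4837,  0.4913,  1.2945]), 'tool_pos': array([ 0.5405, -0.0146,  0.1041]), 'eef_rot': array([-1.253e-01,  9.921e-01, -2.000e-04, -4.000e-04]), 'contact_force': array([-1.6644, -1.1583,  5.5248]), 'moment': array([-0.102 ,  0.3277, -0.0143]), 'opening': np.float64(-0.0008)}
wrist handle_bar [249.1 135.4] 0.56 [ 0.481  -0.0317  0.129 ]
wrist lid_hinge [254.1 341.4] 0.58 [0.6212 0.006  0.092 ]
```

View pics/wrist4.png

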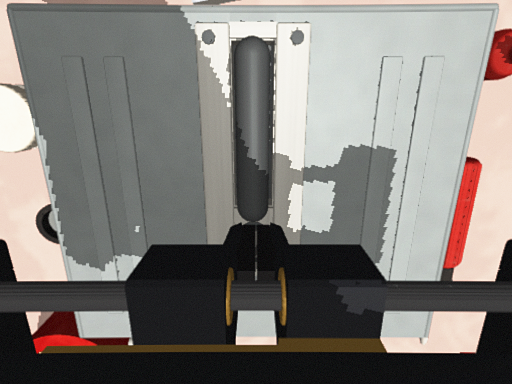

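The handle has sprung out: the bar now spans rows 36–221 and covers the channel.

>>> {"name": "drive_tool", "arguments": {
  "series": [
    [[0, 0, 20, 0, 0], [0, 0, 40, 0, 0], [0, 0, 30, 0, 30], [0, 0, 0, 0, 40], [0, 0, 0, 0, 40], [0, 0, 0, 0, 40]]
  ]
}}

```text
clock: 6.4
tool_pos: [0.5399, -0.0147, 0.1927]
eef_rot: [-0.125, 0.992, 0.0, -0.001]
contact_force: [0.3, 0.3, -0.1]
opening: 0.343
```

```bash
python3 look.py 5 wrist,top .129
python3 - <<'E'
from h import *
c=cam("wrist")
for h in cams.trace("wrist","handle_bar")[:1]:
    m=h['mask'].astype(np.uint8);print(h['confidence'],cv2.boundingRect(m),m.sum())
E
```

```text
{'clock': np.float64(6.4), 'q': array([ 0.1901,  0.6652, -0.4097,  1.8614,  0.3925,  0.6977,  1.375 ]), 'tool_pos': array([ 0.5399, -0.0147,  0.1927]), 'eef_rot': array([-0.1253,  0.9921,  0.    , -0.0013]), 'contact_force': array([ 0.2921,  0.3038, -0.1198]), 'moment': array([ 0.0499, -0.0124,  0.0226]), 'opening': np.float64(0.3429)}
wrist button_top [254.2 195.3] 0.68 [ 0.5406 -0.0149  0.109 ]
wrist handle_bar [252.6 120.8] 0.76 [ 0.4797 -0.0315  0.129 ]
wrist lid_hinge [252.7 269. ] 0.59 [0.6207 0.0039 0.092 ]
top handle_bar [292.7 220.6] 0.68 [ 0.4731 -0.0262  0.129 ]
0.92 (244, 66, 21, 109) 2093
```

View pics/wrist5.png

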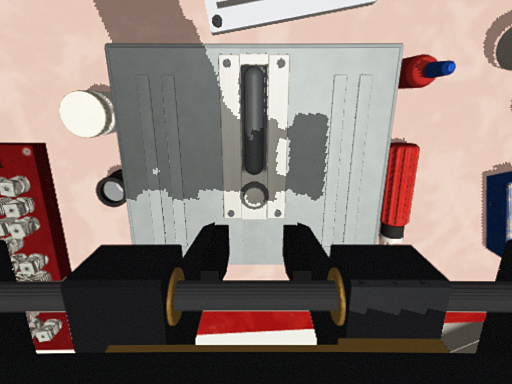

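>>> {"name": "drive_tool", "arguments": {
  "series": [
    [[-31, -8, 0, 0, 44], [-30, -8, 0, 0, 44], [0, 0, -20, 0, 44], [0, 0, -20, 0, 44], [0, 0, -10, 0, 44], [0, 0, 0, 0, 44]]
  ]
}}

```text
clock: 7.45
tool_pos: [0.4793, -0.0304, 0.1431]
eef_rot: [-0.125, 0.992, 0.0, -0.001]
contact_force: [0.3, 0.0, 0.2]
opening: 0.501
```

```bash
python3 look.py 6 wrist,scene .129
```

```text
{'clock': np.float64(7.45), 'q': array([ 0.1747,  0.682 , -0.3313,  2.0775,  0.482 ,  0.4578,  1.2969]), 'tool_pos': array([ 0.4793, -0.0304,  0.1431]), 'eef_rot': array([-1.255e-01,  9.921e-01,  1.000e-04, -1.200e-03]), 'contact_force': array([0.2943, 0.0274, 0.2411]), 'moment': array([ 0.0409,  0.0526, -0.0442]), 'opening': np.float64(0.5012)}
wrist handle_bar [250.7 230.5] 0.8 [ 0.4804 -0.0323  0.129 ]
wrist handle_bar [408.6 135.3] 0.59 [0.4022 0.0387 0.129 ]
scene button_top [231.8 194.4] 0.48 [ 0.5484 -0.0119  0.109 ]
scene handle_bar [212.4 173.2] 0.62 [ 0.4862 -0.0307  0.129 ]
scene lid_hinge [252.  220.9] 0.91 [ 6.239e-01 -3.000e-04  9.200e-02]
scene lid_hinge [159.1 246.3] 0.18 [ 0.6082 -0.1922  0.092 ]
```

View pics/wrist6.png

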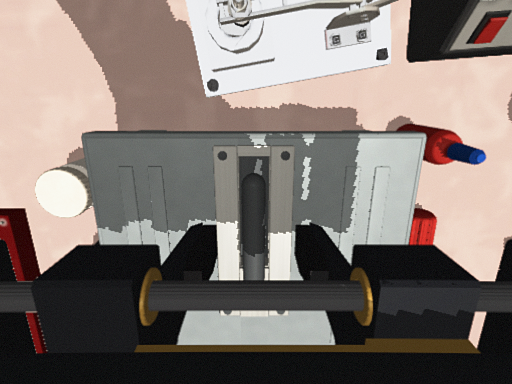

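View pics/scene6.png

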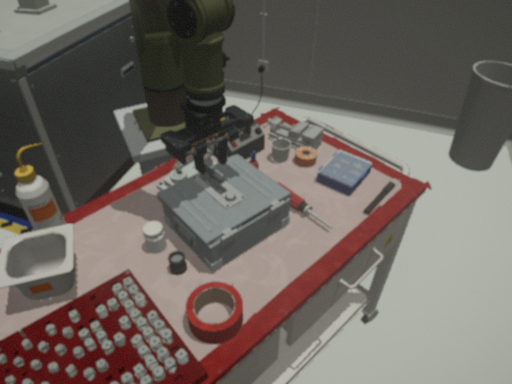

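>>> {"name": "drive_tool", "arguments": {
  "series": [
    [[0, -0.5, -14, 0, 44], [0, 0, -14, 0, 44], [0, 0, 0, 0, 20], [0, 0, 0, 0, 5], [0, 0, 0, 0, 5], [0, 0, 0, 0, 5], [0, 0, 0, 0, 5]]
  ],
  "force": 40
}}

```text
clock: 8.55
tool_pos: [0.4804, -0.0314, 0.1166]
eef_rot: [-0.125, 0.992, -0.0, 0.001]
contact_force: [1.1, -1.8, 3.2]
opening: 0.147
```

```bash
python3 look.py 7 wrist .129
```

```text
{'clock': np.float64(8.55), 'q': array([ 0.1444,  0.7282, -0.2822,  2.0963,  0.521 ,  0.3826,  1.2639]), 'tool_pos': array([ 0.4804, -0.0314,  0.1166]), 'eef_rot': array([-1.250e-01,  9.922e-01, -3.000e-04,  6.000e-04]), 'contact_force': array([ 1.1357, -1.7923,  3.2338]), 'moment': array([-0.1857, -0.0335, -0.0193]), 'opening': np.float64(0.1474)}
wrist button_top [258.8 320.5] 0.67 [ 0.5398 -0.0131  0.109 ]
wrist button_top [256.9 227.6] 0.57 [ 0.4758 -0.0309  0.109 ]
wrist handle_bar [253.7 253.6] 0.56 [ 0.4818 -0.0311  0.129 ]
wrist lid_hinge [257.3 230.6] 0.75 [ 0.4854 -0.0281  0.092 ]
```

View pics/wrist7.png

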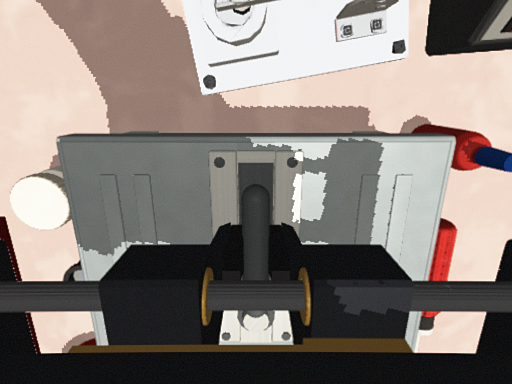

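Bar gripped (opening 13 mm). I'll turn through the free range first, staying below the notch's side.

>>> {"name": "drive_tool", "arguments": {
  "series": [
    [[0, 0, 0, 0.08, 5], [0, 0, 0, 0.08, 5], [0, 0, 0, 0.06, 5], [0, 0, 0, 0, 5], [0, 0, 0, 0, 5]]
  ]
}}

```text
clock: 9.25
tool_pos: [0.4804, -0.0315, 0.1163]
eef_rot: [-0.232, 0.973, -0.0, 0.0]
contact_force: [1.3, -3.6, 4.0]
opening: 0.147
```

```bash
python3 -c "
from h import *
s=sensors.get_state();print(s['tool_pos'],s['eef_rot'],s['contact_force'],s['moment'],s['opening'])"
```

```text
[ 0.48043196 -0.03146573  0.11626437] [-2.32437493e-01  9.72611186e-01 -3.24770856e-04  4.32623442e-04] [ 1.33180597 -3.56724666  4.01438015] [-0.40587152 -0.25176697  0.03984552] 0.147021996629968
```

>>> {"name": "drive_tool", "arguments": {
  "series": [
    [[0, 0, -1, 0, 5], [0, 0, 0, 0, 5], [0, 0, 0, 0, 5]]
  ]
}}

```text
clock: 9.55
tool_pos: [0.4803, -0.0313, 0.1151]
eef_rot: [-0.233, 0.972, -0.0, 0.0]
contact_force: [1.3, -4.2, 3.9]
opening: 0.146
```

>>> {"name": "drive_tool", "arguments": {
  "series": [
    [[0, 0, -1, 0, 5], [0, 0, 0, 0, 5], [0, 0, 0, 0, 5]]
  ]
}}

```text
clock: 9.85
tool_pos: [0.4802, -0.0313, 0.1141]
eef_rot: [-0.233, 0.972, -0.0, 0.0]
contact_force: [2.8, -4.3, 4.4]
opening: 0.148
```

>>> {"name": "drive_tool", "arguments": {
  "series": [
    [[0, 0, -1, 0, 5], [0, 0, 0, 0, 5], [0, 0, 0, 0, 5]]
  ]
}}

```text
clock: 10.15
tool_pos: [0.4803, -0.0313, 0.1131]
eef_rot: [-0.233, 0.972, -0.0, 0.0]
contact_force: [1.9, -4.2, 4.4]
opening: 0.144
```

>>> {"name": "drive_tool", "arguments": {
  "series": [
    [[0, -0.5, -1, 0, 5], [0, 0, 0, 0, 5], [0, 0, 0, 0, 5]]
  ]
}}

```text
clock: 10.45
tool_pos: [0.4803, -0.0314, 0.1121]
eef_rot: [-0.233, 0.972, -0.0, 0.0]
contact_force: [3.9, -4.6, 4.7]
opening: 0.14
```

>>> {"name": "drive_tool", "arguments": {
  "series": [
    [[0, 0, -1, 0, 5], [0, 0, 0, 0, 5], [0, 0, 0, 0, 5]]
  ]
}}

```text
clock: 10.75
tool_pos: [0.4803, -0.0314, 0.1112]
eef_rot: [-0.233, 0.972, -0.0, 0.0]
contact_force: [2.5, -2.7, 5.1]
opening: 0.143
```

>>> {"name": "drive_tool", "arguments": {
  "series": [
    [[0, 0, -1, 0, 5], [0, 0, 0, 0, 5], [0, 0, 0, 0, 5]]
  ]
}}

```text
clock: 11.05
tool_pos: [0.4802, -0.0315, 0.1104]
eef_rot: [-0.233, 0.972, -0.0, 0.0]
contact_force: [1.9, -2.7, 7.7]
opening: 0.142
```

>>> {"name": "drive_tool", "arguments": {
  "series": [
    [[0, 0, -1, 0, 5], [0, 0, 0, 0, 5], [0, 0, 0, 0, 5]]
  ]
}}

```text
clock: 11.35
tool_pos: [0.4802, -0.0315, 0.1096]
eef_rot: [-0.233, 0.972, -0.0, 0.0]
contact_force: [1.9, -3.3, 10.3]
opening: 0.143
```

>>> {"name": "drive_tool", "arguments": {
  "series": [
    [[0, 0, -1, 0, 5], [0, 0, 0, 0, 5], [0, 0, 0, 0, 5]]
  ]
}}

```text
clock: 11.65
tool_pos: [0.48, -0.0315, 0.1087]
eef_rot: [-0.233, 0.972, -0.0, 0.0]
contact_force: [0.8, -4.2, 13.1]
opening: 0.147
```

>>> {"name": "drive_tool", "arguments": {
  "series": [
    [[0, 0, -0.6, 0, 5], [0, 0, 0, 0, 5], [0, 0, 0, 0, 5]]
  ]
}}

```text
clock: 11.95
tool_pos: [0.48, -0.0316, 0.1082]
eef_rot: [-0.233, 0.972, -0.0, 0.0]
contact_force: [0.6, -2.9, 13.2]
opening: 0.148
```

>>> {"name": "drive_tool", "arguments": {
  "series": [
    [[0, 0, -0.6, 0, 5], [0, 0, 0, 0, 5], [0, 0, 0, 0, 5]]
  ]
}}

```text
clock: 12.25
tool_pos: [0.4799, -0.0316, 0.1077]
eef_rot: [-0.233, 0.972, -0.0, 0.0]
contact_force: [0.3, -3.2, 14.9]
opening: 0.145
```

>>> {"name": "drive_tool", "arguments": {
  "series": [
    [[0, 0, -0.4, 0, 5], [0, 0, 0, 0, 5], [0, 0, 0, 0, 5]]
  ]
}}

```text
clock: 12.55
tool_pos: [0.4799, -0.0316, 0.1074]
eef_rot: [-0.233, 0.972, -0.0, 0.0]
contact_force: [-0.1, -3.8, 16.2]
opening: 0.14
```

>>> {"name": "drive_tool", "arguments": {
  "series": [
    [[0, 0, 0, 0.04, 5], [0, 0, 0, 0.04, 5], [0, 0, 0, 0, 5]]
  ]
}}

```text
clock: 12.85
tool_pos: [0.48, -0.0317, 0.1074]
eef_rot: [-0.272, 0.962, -0.001, 0.0]
contact_force: [0.2, -4.5, 17.1]
opening: 0.147
```

```bash
cat > st.py <<'E'
from h import *
s=sensors.get_state();print(s['tool_pos'].round(4),'yaw',round(-2*np.arctan2(s['eef_rot'][0],s['eef_rot'][1])-.25,3),s['contact_force'].round(1),s['moment'].round(2))
E
python3 st.py
```

```text
[ 0.48   -0.0317  0.1074] yaw 0.302 [ 0.2 -4.5 17.1] [-0.6   0.02 -0.02]
```

>>> {"name": "drive_tool", "arguments": {
  "series": [
    [[0, 0, 0, 0.04, 5], [0, 0, 0, 0, 5]]
  ]
}}

```text
clock: 13.05
tool_pos: [0.48, -0.0317, 0.1075]
eef_rot: [-0.292, 0.957, -0.001, 0.0]
contact_force: [-0.4, -1.9, 15.7]
opening: 0.145
```

```bash
python3 st.py
```

```text
[ 0.48   -0.0317  0.1075] yaw 0.342 [-0.4 -1.9 15.7] [-0.51 -0.07 -0.07]
```

>>> {"name": "drive_tool", "arguments": {
  "series": [
    [[0, 0, 0, 0.03, 5], [0, 0, 0, 0, 5]]
  ]
}}

```text
clock: 13.25
tool_pos: [0.48, -0.0318, 0.1075]
eef_rot: [-0.306, 0.952, -0.001, 0.0]
contact_force: [0.1, -3.8, 15.4]
opening: 0.144
```

```bash
python3 st.py
```

```text
[ 0.48   -0.0318  0.1075] yaw 0.372 [ 0.1 -3.8 15.4] [-0.3   0.02 -0.03]
```

>>> {"name": "drive_tool", "arguments": {
  "series": [
    [[0, 0, -0.3, 0.03, 5], [0, 0, 0, 0.03, 5], [0, 0, 0, 0, 5]]
  ]
}}

```text
clock: 13.55
tool_pos: [0.4801, -0.0319, 0.1072]
eef_rot: [-0.334, 0.942, -0.001, 0.0]
contact_force: [1.0, -3.7, 16.7]
opening: 0.145
```

```bash
python3 st.py
```

```text
[ 0.4801 -0.0319  0.1072] yaw 0.432 [ 1.  -3.7 16.7] [-0.77 -0.27 -0.01]
```

>>> {"name": "drive_tool", "arguments": {
  "series": [
    [[0, 0, 0, 0.03, 5], [0, 0, 0, 0.03, 5], [0, 0, 0, 0, 5]]
  ]
}}

```text
clock: 13.85
tool_pos: [0.4801, -0.0318, 0.1072]
eef_rot: [-0.362, 0.932, -0.001, 0.0]
contact_force: [0.4, -3.8, 15.8]
opening: 0.142
```

```bash
python3 st.py
```

```text
[ 0.4801 -0.0318  0.1072] yaw 0.492 [ 0.4 -3.8 15.8] [-0.68  0.04 -0.02]
```

Past the notch with almost no torque, so the bolt is running under the lip. I'll keep leaning until about 0.85 rad.

>>> {"name": "drive_tool", "arguments": {
  "series": [
    [[0, 0, 0, 0.05, 5], [0, 0, 0, 0.05, 5], [0, 0, 0, 0.05, 5], [0, 0, 0, 0, 5]]
  ]
}}

```text
clock: 14.25
tool_pos: [0.4803, -0.0322, 0.1072]
eef_rot: [-0.431, 0.902, -0.001, 0.0]
contact_force: [0.8, -5.3, 17.4]
opening: 0.145
```

```bash
python3 look.py 8 wrist .12; python3 st.py
```

```text
{'clock': np.float64(14.25), 'q': array([ 0.2341,  0.7641, -0.4289,  2.097 ,  0.7559,  0.4354,  1.6709]), 'tool_pos': array([ 0.4803, -0.0322,  0.1072]), 'eef_rot': array([-4.312e-01,  9.022e-01, -1.000e-03,  3.000e-04]), 'contact_force': array([ 0.7881, -5.2619, 17.3552]), 'moment': array([-1.0278, -0.2946, -0.0249]), 'opening': np.float64(0.1449)}
wrist handle_bar [253.9 252.1] 0.65 [ 0.4806 -0.0309  0.12  ]
[ 0.4803 -0.0321  0.1072] yaw 0.641 [ 1.  -5.7 15.9] [-0.99 -0.3   0.05]
```

View pics/wrist8.png

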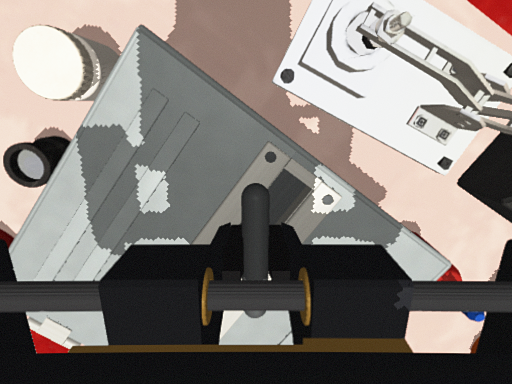

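>>> {"name": "drive_tool", "arguments": {
  "series": [
    [[0, -0.5, 0, 0.06, 5], [0, 0, 0, 0.06, 5], [0, 0, 0, 0.06, 5], [0, 0, 0, 0, 5]]
  ]
}}

```text
clock: 14.85
tool_pos: [0.4806, -0.0323, 0.1072]
eef_rot: [-0.511, 0.86, -0.001, 0.001]
contact_force: [-0.2, -5.2, 17.0]
opening: 0.144
```

```bash
python3 st.py
```

```text
[ 0.4806 -0.0323  0.1072] yaw 0.822 [-0.2 -5.2 17. ] [-0.95 -0.31 -0.03]
```

Past 0.8 rad, so I'll ease the push and turn on.

>>> {"name": "drive_tool", "arguments": {
  "series": [
    [[0, 0, 1, 0.06, 5], [0, 0, 1, 0.06, 5], [0, 0, 1, 0.06, 5], [0, 0, 1, 0.06, 5], [0, 0, 0, 0.06, 5], [0, 0, 0, 0, 5]]
  ]
}}

```text
clock: 15.45
tool_pos: [0.481, -0.0323, 0.1104]
eef_rot: [-0.634, 0.774, -0.001, 0.001]
contact_force: [5.1, -5.5, 4.8]
opening: 0.144
```

```bash
python3 st.py; python3 -c "
from h import *;print(sensors.get_state()['q'].round(2))"
```

```text
[ 0.481  -0.0323  0.1104] yaw 1.122 [ 5.1 -5.5  4.8] [-1.06 -0.95 -0.05]
[ 0.32  0.78 -0.57  2.09  0.87  0.52  2.03]
```

>>> {"name": "drive_tool", "arguments": {
  "series": [
    [[0.5, -0.5, 0, 0.06, 5], [0, 0, 0, 0.06, 5], [0, 0, 0, 0.06, 5], [0, 0, 0, 0.06, 5], [0, 0, 0, 0.06, 5], [0, 0, 0, 0, 5]]
  ]
}}

```text
clock: 16.05
tool_pos: [0.4815, -0.0324, 0.1104]
eef_rot: [0.742, -0.67, 0.001, -0.001]
contact_force: [3.9, -4.7, 4.8]
opening: 0.143
```

```bash
python3 st.py; python3 -c "
from h import *;print(sensors.get_state()['q'].round(2))"
```

```text
[ 0.4815 -0.0324  0.1104] yaw -4.86 [ 3.9 -4.7  4.8] [-0.74 -0.91 -0.04]
[ 0.36  0.8  -0.65  2.09  0.94  0.57  2.27]
```

>>> {"name": "drive_tool", "arguments": {
  "series": [
    [[0, 0, 0, 0.05, 5], [0, 0, 0, 0, 5], [0, 0, 0, 0, 5], [0, 0, 0, 0, 35], [0, 0, 0, 0, 35], [0, 0, 8, 0, 35], [0, 0, 0, 0, 35]]
  ]
}}

```text
clock: 16.75
tool_pos: [0.4799, -0.0318, 0.1187]
eef_rot: [0.759, -0.652, -0.0, -0.0]
contact_force: [0.5, 0.3, -0.1]
opening: 0.399
```

```bash
python3 look.py 9 wrist,scene .129; python3 st.py
```

```text
{'clock': np.float64(16.75), 'q': array([ 0.3815,  0.7937, -0.6792,  2.0827,  0.9207,  0.5965,  2.3318]), 'tool_pos': array([ 0.4799, -0.0318,  0.1187]), 'eef_rot': array([ 7.586e-01, -6.516e-01, -4.000e-04, -2.000e-04]), 'contact_force': array([ 0.4647,  0.2665, -0.118 ]), 'moment': array([0.0731, 0.0592, 0.0097]), 'opening': np.float64(0.3993)}
wrist button_top [145.3 239.5] 0.64 [ 0.5437 -0.0156  0.109 ]
wrist handle_bar [249.1 247.8] 0.97 [ 0.482  -0.0303  0.129 ]
wrist lid_hinge [ 37.9 240.1] 0.98 [0.6196 0.0049 0.092 ]
scene button_top [232. 193.] 0.51 [ 0.5444 -0.0097  0.109 ]
scene button_top [228.3 225.9] 0.25 [ 0.6311 -0.0557  0.109 ]
scene handle_bar [213.9 175.2] 0.57 [ 0.4942 -0.0303  0.129 ]
scene lid_hinge [253.8 219.9] 0.93 [0.6229 0.0043 0.092 ]
[ 0.4803 -0.0325  0.118 ] yaw -4.812 [ 0.5 -0.6  0.5] [ 0.08  0.16 -0.01]
```

View pics/wrist9.png

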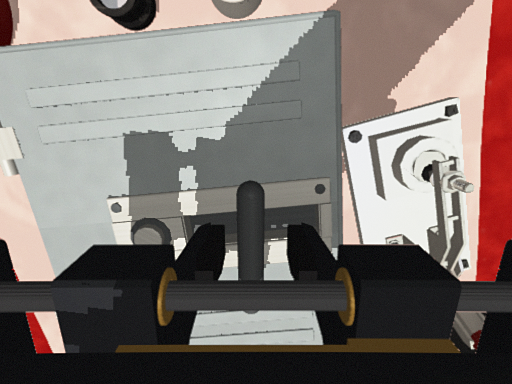

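The handle stands turned about 1.47 rad, and the bar (centre at (250,245)) lies across the case. I'll shift 22 mm along the bar toward +y so that the tilted fingers clear the shaft, then regrip.

>>> {"name": "drive_tool", "arguments": {
  "series": [
    [[-2, 11, 0, 0, 35], [-2, 11, 0, 0, 35], [0, 0, 0, 0, 35], [0, 0, 0, 0, 10], [0, 0, 0, 0, 5], [0, 0, 0, 0, 5], [0, 0, 0, 0, 5]]
  ],
  "force": 25
}}

```text
clock: 17.85
tool_pos: [0.4781, -0.0102, 0.1184]
eef_rot: [0.758, -0.652, 0.001, -0.001]
contact_force: [4.2, 1.2, -1.3]
opening: 0.142
```

```bash
python3 look.py 10 wrist .129; python3 -c "
from h import *
T=np.arange(0,.85,.06);x=-143*np.cos(T)+37*np.sin(T);z=143*np.sin(T)+37*np.cos(T)
print(np.c_[T[1:],np.diff(x)*np.cos(.25),np.diff(x)*np.sin(.25),np.diff(z)].round(2))
print(r.grip_depth)"
```

```text
{'clock': np.float64(17.85), 'q': array([ 0.3321,  0.7891, -0.6703,  2.0943,  0.9286,  0.5823,  2.2756]), 'tool_pos': array([ 0.4781, -0.0102,  0.1184]), 'eef_rot': array([ 0.7581, -0.6521,  0.0008, -0.0013]), 'contact_force': array([ 4.2096,  1.1599, -1.3185]), 'moment': array([ 0.2255, -0.719 ,  0.1267]), 'opening': np.float64(0.1419)}
wrist button_top [145.4 208.3] 0.85 [ 0.5426 -0.0144  0.109 ]
wrist handle_bar [251.  209.5] 0.88 [ 0.4823 -0.0306  0.129 ]
wrist lid_hinge [ 35.1 213.2] 0.63 [0.6187 0.007  0.092 ]
[[0.06 2.4  0.61 8.51]
 [0.12 2.89 0.74 8.34]
 [0.18 3.37 0.86 8.15]
 [0.24 3.84 0.98 7.93]
 [0.3  4.29 1.1  7.68]
 [0.36 4.73 1.21 7.4 ]
 [0.42 5.15 1.31 7.09]
 [0.48 5.55 1.42 6.76]
 [0.54 5.93 1.52 6.4 ]
 [0.6  6.3  1.61 6.02]
 [0.66 6.63 1.69 5.62]
 [0.72 6.95 1.77 5.2 ]
 [0.78 7.24 1.85 4.76]
 [0.84 7.5  1.92 4.31]]
-0.0187
```

View pics/wrist10.png

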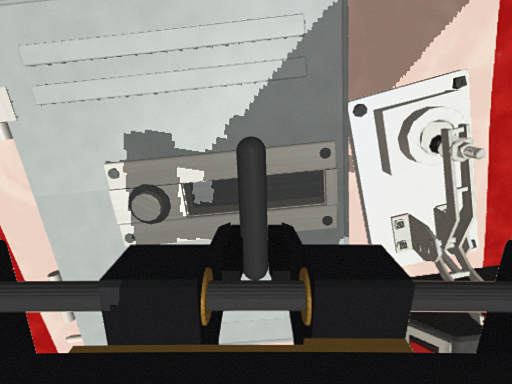

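>>> {"name": "drive_tool", "arguments": {
  "series": [
    [[2.4, 0.6, 8.5, 0, 5], [2.9, 0.7, 8.3, 0, 5], [0, 0, 0, 0, 5], [0, 0, 0, 0, 5]]
  ]
}}

```text
clock: 18.45
tool_pos: [0.4829, -0.009, 0.1351]
eef_rot: [0.758, -0.652, 0.0, -0.001]
contact_force: [5.9, 1.6, -3.5]
opening: 0.151
```

```bash
python3 st.py
```

```text
[ 0.4829 -0.009   0.1351] yaw -4.812 [ 5.9  1.6 -3.5] [ 0.21 -0.82  0.12]
```

>>> {"name": "drive_tool", "arguments": {
  "series": [
    [[3.4, 0.9, 8.2, 0, 5], [3.8, 1, 7.9, 0, 5], [4.3, 1.1, 7.7, 0, 5], [4.7, 1.2, 7.4, 0, 5], [0, 0, 0, 0, 5]]
  ]
}}

```text
clock: 18.95
tool_pos: [0.4981, -0.0051, 0.1659]
eef_rot: [0.758, -0.652, -0.0, -0.0]
contact_force: [4.7, 0.6, -6.1]
opening: 0.15
```

```bash
python3 st.py;python3 look.py 11 wrist,scene .17
```

```text
[ 0.4981 -0.0051  0.1659] yaw -4.812 [ 4.7  0.6 -6.1] [ 0.17 -0.66  0.08]
{'clock': np.float64(18.95), 'q': array([ 0.38  ,  0.7417, -0.7687,  1.9978,  0.7844,  0.7267,  2.4111]), 'tool_pos': array([ 0.4981, -0.0051,  0.1659]), 'eef_rot': array([ 7.581e-01, -6.522e-01, -2.000e-04, -0.000e+00]), 'contact_force': array([ 4.67  ,  0.6012, -6.0743]), 'moment': array([ 0.1674, -0.6599,  0.0791]), 'opening': np.float64(0.1501)}
wrist button_top [173.4 192.8] 0.95 [ 0.5589 -0.0042  0.109 ]
wrist handle_bar [252.1 212.4] 0.87 [ 0.5012 -0.0215  0.17  ]
wrist lid_hinge [103.8 185.7] 0.73 [0.6186 0.0043 0.092 ]
scene button_top [216.7 160. ] 0.72 [0.4195 0.0053 0.109 ]
scene button_top [233.2 187.6] 0.6 [ 5.292e-01 -1.000e-04  1.090e-01]
scene handle_bar [219.2 162.3] 0.71 [ 0.5073 -0.0208  0.17  ]
scene lid_hinge [255.5 220.6] 0.89 [0.6263 0.0066 0.092 ]
```

View pics/scene11.png

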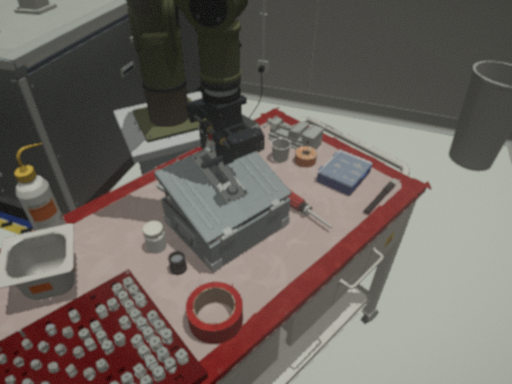

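View pics/wrist11.png

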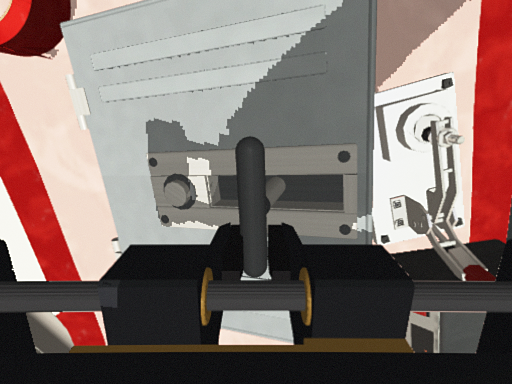

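>>> {"name": "drive_tool", "arguments": {
  "series": [
    [[5.1, 1.3, 7.1, 0, 5], [5.6, 1.4, 6.8, 0, 5], [5.9, 1.5, 6.4, 0, 5], [0, 0, 0, 0, 5]]
  ]
}}

```text
clock: 19.75
tool_pos: [0.5145, -0.001, 0.1869]
eef_rot: [0.758, -0.652, 0.0, 0.001]
contact_force: [1.2, -0.8, -6.8]
opening: 0.151
```

```bash
python3 st.py;python3 -c "
from h import *;print(sensors.get_state()['q'].round(2))"
```

```text
[ 0.5145 -0.001   0.1869] yaw -4.812 [ 1.2 -0.8 -6.8] [-0.24 -0.14  0.24]
[ 0.39  0.73 -0.8   1.93  0.73  0.8   2.46]
```

>>> {"name": "drive_tool", "arguments": {
  "series": [
    [[6.3, 1.6, 6, 0, 5], [6.6, 1.7, 5.6, 0, 5], [7, 1.8, 5.2, 0, 5], [0, 0, 0, 0, 5], [0, 0, 0, 0, 5]]
  ]
}}

```text
clock: 20.25
tool_pos: [0.535, 0.0044, 0.204]
eef_rot: [0.758, -0.652, 0.001, -0.0]
contact_force: [-2.9, -3.3, -3.5]
opening: 0.146
```

```bash
python3 st.py;python3 look.py 12 wrist,scene .2
```

```text
[0.535  0.0044 0.204 ] yaw -4.812 [-2.9 -3.3 -3.5] [-0.62  0.69  0.15]
{'clock': np.float64(20.25), 'q': array([ 0.3845,  0.731 , -0.8207,  1.8578,  0.6972,  0.8659,  2.5058]), 'tool_pos': array([0.535 , 0.0044, 0.204 ]), 'eef_rot': array([ 7.582e-01, -6.520e-01,  7.000e-04, -4.000e-04]), 'contact_force': array([-2.9147, -3.3169, -3.4854]), 'moment': array([-0.6241,  0.6862,  0.1523]), 'opening': np.float64(0.1456)}
wrist button_top [208.2 182.9] 0.67 [0.5759 0.0055 0.109 ]
wrist handle_bar [252.1 208.7] 0.96 [ 0.5381 -0.011   0.2   ]
wrist lid_hinge [165.4 173.2] 0.86 [0.6185 0.0073 0.092 ]
scene button_top [237.9 183.4] 0.55 [0.5206 0.015  0.109 ]
scene button_top [175.3 266.2] 0.22 [ 0.6818 -0.1807  0.109 ]
scene handle_bar [227.9 156.4] 0.66 [ 0.5344 -0.0112  0.2   ]
scene handle_bar [160.4 247.2] 0.56 [ 0.7096 -0.2016  0.2   ]
scene lid_hinge [255.1 219.2] 0.78 [0.6223 0.0076 0.092 ]
```

View pics/scene12.png

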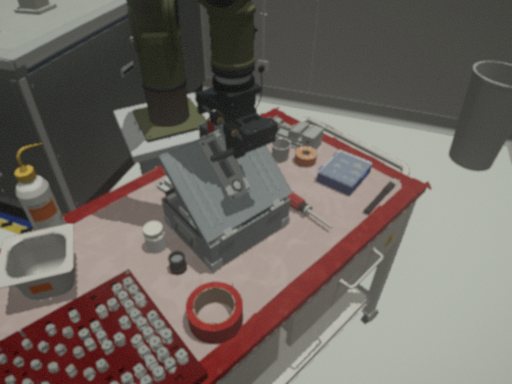

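View pics/wrist12.png

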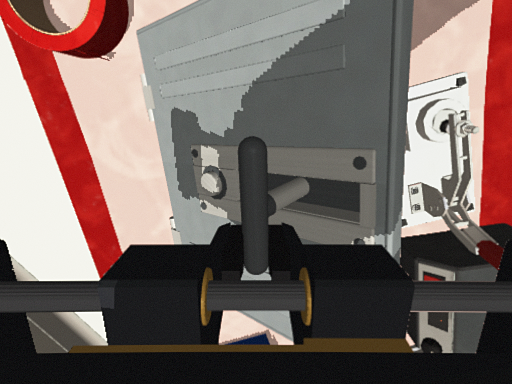

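Lid is at about 0.72 rad by bar height. One more small step for margin, then open slightly and withdraw straight up.

>>> {"name": "drive_tool", "arguments": {
  "series": [
    [[5, 1.3, 3.4, 0, 5], [0, 0, 0, 0, 5], [0, 0, 0, 0, 5], [0, 0, 0, 0, 17], [0, 0, 0, 0, 20], [0, 0, 0, 0, 20]]
  ]
}}

```text
clock: 21.25
tool_pos: [0.541, 0.0071, 0.2076]
eef_rot: [0.758, -0.652, 0.001, -0.002]
contact_force: [-0.2, -0.4, 0.2]
opening: 0.224
```

```bash
python3 st.py
```

```text
[0.541  0.0071 0.2076] yaw -4.811 [-0.2 -0.4  0.2] [ 0.06  0.11 -0.02]
```

Force-free. Withdrawing upward.

>>> {"name": "drive_tool", "arguments": {
  "series": [
    [[0, 0, 5, 0, 21], [0, 0, 10, 0, 24], [0, 0, 20, 0, 24], [0, 0, 20, 0, 24], [0, 0, 20, 0, 24], [0, 0, 0, 0, 24]]
  ]
}}

```text
clock: 21.85
tool_pos: [0.5414, 0.0069, 0.285]
eef_rot: [0.758, -0.652, 0.002, -0.003]
contact_force: [1.2, 0.6, 0.0]
opening: 0.269
```

```bash
python3 st.py;python3 look.py 13 wrist,scene,top .215
```

```text
[0.5414 0.0069 0.285 ] yaw -4.812 [1.2 0.6 0. ] [ 0.08  0.11 -0.06]
{'clock': np.float64(21.85), 'q': array([ 0.4421,  0.6505, -0.9264,  1.7454,  0.5949,  1.045 ,  2.5964]), 'tool_pos': array([0.5414, 0.0069, 0.285 ]), 'eef_rot': array([ 0.7582, -0.652 ,  0.0019, -0.0029]), 'contact_force': array([1.2427, 0.6329, 0.0387]), 'moment': array([ 0.0849,  0.1065, -0.0616]), 'opening': np.float64(0.2694)}
wrist button_top [225.3 159.8] 0.67 [0.577  0.0028 0.109 ]
wrist button_top [193.8 157. ] 0.18 [0.613 0.005 0.109]
wrist lid_hinge [190.2 154.7] 0.92 [0.6208 0.0066 0.092 ]
scene button_top [255.3 221. ] 0.71 [ 0.6421 -0.0018  0.109 ]
scene button_top [238.1 183.2] 0.62 [0.5202 0.0157 0.109 ]
scene handle_bar [227.6 154.3] 0.55 [ 0.5469 -0.0166  0.215 ]
scene lid_hinge [253.8 221.9] 0.8 [0.6281 0.0018 0.092 ]
scene lid_hinge [157.2 245. ] 0.43 [ 0.6033 -0.1946  0.092 ]
top handle_bar [290.6 178.7] 0.49 [ 0.5386 -0.0163  0.215 ]
top lid_hinge [276.  153.6] 0.92 [0.6209 0.0008 0.092 ]
```

View pics/scene13.png

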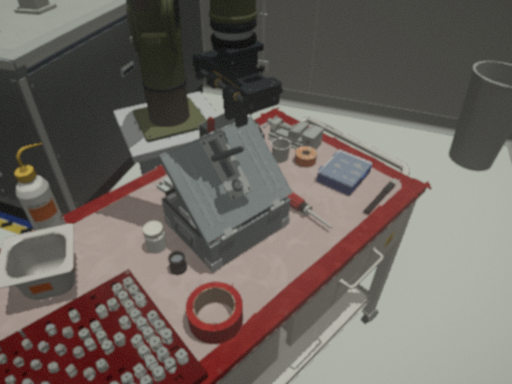

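View pics/wrist13.png

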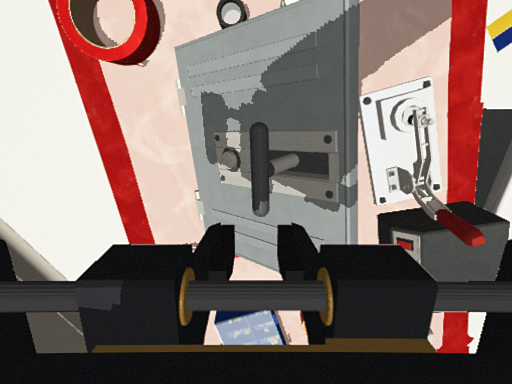

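Run:
```python
from h import *
o=np.array([.6187,.004,.092]);X=np.array([np.cos(.25),np.sin(.25),0]);Y=np.array([-X[1],X[0],0]);Z=np.array([0,0,1.])
ph=1.47
for th in(.6,.66,.72,.78,.84):
    R=lambda p:o+X*(p[0]*np.cos(th)+p[2]*np.sin(th))+Y*p[1]+Z*(-p[0]*np.sin(th)+p[2]*np.cos(th))
    f=lambda x,y,z:R(np.array([x,y,z]))
    pts=[f(-.143,0,.037)]+[f(-.143+s*.035*np.cos(ph),s*.035*np.sin(ph),.037) for s in(-1,1)]+[f(-.193,-.11,.0),f(-.193,.11,.0)]
    print(th,"wrist",proj("wrist",pts).round(0).tolist(),"scene",proj("scene",pts).round(0).tolist())
im=cv2.imread('pics/scene13.png');cv2.imwrite('pics/s13z.png',cv2.resize(im[100:280,130:320],None,fx=3,fy=3))
for k in("threadlock","jar","eyeglass","driver"):
    for d in cams.mark_of("top",k)[:1]:print(k,onz("top",d['at'],0).round(3),d['confidence'])
```

```text
0.6 wrist [[277.0, 167.0], [277.0, 123.0], [276.0, 207.0], [354.0, 2.0], [354.0, 277.0]] scene [[222.0, 154.0], [207.0, 159.0], [236.0, 149.0], [159.0, 162.0], [244.0, 124.0]]
0.66 wrist [[269.0, 169.0], [268.0, 124.0], [269.0, 210.0], [348.0, -1.0], [349.0, 283.0]] scene [[224.0, 153.0], [209.0, 158.0], [238.0, 148.0], [160.0, 159.0], [246.0, 121.0]]
0.72 wrist [[260.0, 172.0], [259.0, 126.0], [260.0, 213.0], [341.0, -5.0], [344.0, 291.0]] scene [[226.0, 152.0], [211.0, 157.0], [240.0, 147.0], [161.0, 157.0], [248.0, 119.0]]
0.78 wrist [[250.0, 174.0], [248.0, 127.0], [251.0, 216.0], [332.0, -8.0], [338.0, 298.0]] scene [[228.0, 152.0], [213.0, 157.0], [243.0, 147.0], [163.0, 156.0], [251.0, 117.0]]
0.84 wrist [[239.0, 177.0], [237.0, 129.0], [242.0, 219.0], [321.0, -11.0], [330.0, 305.0]] scene [[230.0, 152.0], [215.0, 157.0], [245.0, 147.0], [164.0, 154.0], [253.0, 116.0]]
threadlock [0.397 0.11  0.   ] 0.69
jar [ 0.52  -0.182  0.   ] 0.8
driver [0.554 0.162 0.   ] 0.85
```

View pics/s13z.png

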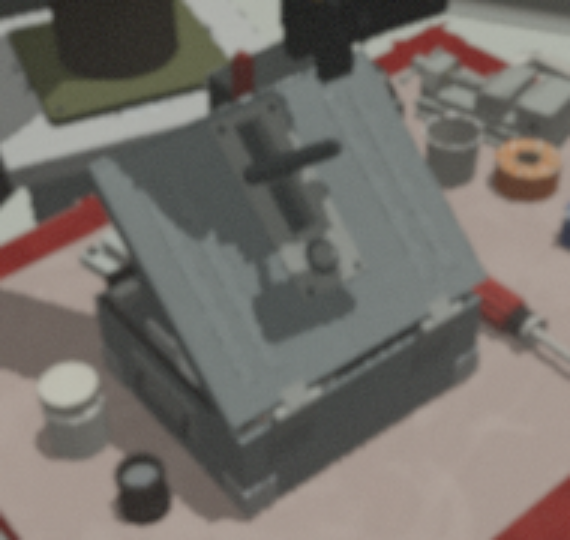

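>>> {"name": "drive_tool", "arguments": {
  "series": [
    [[0, 0, 20, 0, 24], [0, 0, 0, 0, 24], [0, 0, 0, 0, 24], [0, 0, 0, 0, 24]]
  ]
}}

```text
clock: 23.05
tool_pos: [0.539, 0.0054, 0.301]
eef_rot: [0.758, -0.652, -0.0, 0.0]
contact_force: [-0.3, 0.1, 0.8]
opening: 0.274
```

```bash
python3 st.py; python3 -c "
from h import *
print(r.finish_job())"
```

```text
[0.539  0.0054 0.301 ] yaw -4.812 [-0.3  0.1  0.8] [0.06 0.12 0.04]
the job is handed in; nothing more can be done
None
```

The gauge case is open and the job is handed in, at about 23 s on the robot's clock; no verdict was reported.

- **Button:** it was pressed with about 5.5 N, and the handle sprang out.
- **Turning:** I leaned on the bar with 15–17 N (at most 17.4 N read). The bolt passed its notch with almost no torque (below about 0.1 N m). I eased off after about 0.8 rad and turned to about 1.47 rad.
- **Lifting:** I regripped the bar 22 mm off its centre, so the fingers would clear the shaft. I then lifted the lid along its arc, opened the fingers and withdrew straight up.

**Last checks:**
- **Lid:** the final pictures fit a lid angle of about 0.72–0.78 rad, standing by itself. I judged this from one look after letting go; I did not measure its speed.
- **Handle:** the bar lies across the case where the final wrist picture puts a handle turned by 1.47 rad.
- **Robot:** it is clear of everything, with no contact force to speak of.
- **Things beside the case:** the bottle, jar and screwdriver measure within about 8 mm of their first positions, which is the noise of the measurement. The network missed the loupe in the last top view. It shows in the final pictures where it stood, but I did not measure it again.

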